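# Slide the softener bottle into the cabinet and shut the door

### The arm

A 7-joint arm with a two-finger parallel gripper is mounted at the origin on the work surface. World frame = base frame: x ahead of the robot, y to its left, z up, the work surface at z = 0. Lengths are in m, angles in rad, forces in N, time in s.
With the tool pointing down it reaches from about 0.4 to 0.85 m from the base axis. Payload 4.4 kg.
Tool frame: the origin (TCP) lies midway between the tips of the shut fingers; the grasp point (between the pads) lies 19 mm behind it; z points along the fingers, y is the direction in which the jaws open and shut (so a half turn about z gives the same grasp; the last joint's range is limited). The gripper opens to 94 mm and grips with 3 to 60 N. Pads are 16 mm wide; open, the fingers measure 119 mm over their backs; the gripper's body (75 mm by 177 mm) begins 78 mm behind the grasp point.
Start: joints at [1.194, 0.628, 0.038, 1.517, -0.027, 0.996, -0.02], TCP at [0.199, -0.619, 0.205] pointing down, gripper open.
Joint ranges: [-3.06, 3.06], [-0.37, 2.12], [-1.25, 1.32], [0.18, 2.47], [-1.1, 4.24], [0.23, 1.98], [-2.94, 2.94]. Speed limits (rad/s): [2.57, 2.57, 3.14, 3.14, 3.14, 3.14, 3.14].

### API

Orientations are given as a rotation vector (axis times angle).
In Python, from bench import get_obs, imaging, order gives the robot as it stands.
- The arm moves only by the shell command python3 -m pendant 'ROWS' [OPENING] [FORCE]. ROWS is JSON, a list of rows, each a list of 4 numbers: the shift along the world's x, y, z in cm, then the turn about the world's z in rad. A call has 1 to 20 rows; each row shifts and turns the commanded pose from where the row before left it; what a row does not reach is not made up. A row lasts 1/8 s, in which the tool goes at most 62.5 mm and 10.7 degrees, less where a joint would pass 70% of its speed; a pose out of reach is approached as far as the arm can. A call with a gripper value outside its range is refused whole. OPENING is the opening, from 0 (shut) to 1 (fully open), set as the call begins (- or left out, the last holds). The fingers move at their own pace and stop on an object; FORCE is the grip in N (left out, the last holds). Time passes only in rows, so rows that do not move let the fingers close. It gives the time, the measured TCP pose, the force and the opening at its end, in the units of the state.
- get_obs(): the state, without advancing time (a new reading comes with each control period).
- imaging.read_camera(name): name is "scene" or "top"; returns the picture (400x640x3 uint8, red, green, blue); there is no depth.
- imaging.calibration(name): a dict with "mtx" (3x3 intrinsics, pixels), "view" (4x4, takes a point from world to camera coordinates). Camera axes: x right, y down, z forward; pixel columns grow to the right and rows downward; lengths in m; the calibration is good to about 2 mm. A picture is of the moment at which its call begins. calibration takes no time and is no camera call.
- order.job_done(): hands the job in, once; it reports no verdict.
The state is a dict: "time_s": time; "joint_pos": joint angles; "joint_vel": joint speeds; "tau": joint torques, N m; "position": TCP position; "orientation": TCP orientation; "ft_force": force on the tool from outside, world axes, zero at the start; "ft_torque": the same for the moment, N m; "grip_width": finger opening in m.
Only numpy, scipy, OpenCV 4.12 (cv2) and the standard library are available. Lean on these libraries where they do the work, as an engineer would, in place of code of your own. Each camera call takes 0.05 s, during which the arm holds its last target. There are 200 camera calls.

### The job

The tall softener bottle was left standing in front of the laundry cabinet, in the way of its open door. Push it low on its body, never lifting or tipping it, so that it slides upright into the free gap between the two things in the cabinet, until its front is a finger's breadth (about 15 mm) inside the cabinet's front edge; leave the other things where they are. Then push the door fully shut without slamming it, and take the hand away.

Things in the scene. Friction and masses are not known exactly. Their poses are not given: they have to be found in the camera images.
- cabinet: White ABS cabinet: 340 mm wide (y, + left), 200 deep (x), 300 high, panels 10 mm, clear top, blue scoop hung on its left side. No floor or back panel: things in it stand on the bare worktop, level with the front; 30 mm upstand at the foot of the back. Origin: centre of its footprint. Own +x points into its depth; front edge at x = -0.100, upstand at x = +0.090, inner side walls at y = +-0.160.
- cab_door (a joint): Hinge of the cabinet's swing door, rad: 0 fully shut, 1.57 standing square out from the front, limit 1.9; starts at 1.5 to 1.65. White panel 338 mm wide, 8 to 300 mm above the worktop, 14 mm thick, hinged at the cabinet's right (own -y) front edge. Stiff hinge (0.06 N m), no spring or catch: stays where left. A grey pull stands 12 mm proud of the outer face beside the free edge, 110 to 200 mm up.
- door_hinge (a point): Point on the vertical hinge axis at the door's top edge, 300 mm above the worktop; the axis lies in the plane of the door's outer face. In the cabinet's frame it is at x = -0.114, y = -0.169.
- door_push (a point): Point on the door's outer face 150 mm from the hinge axis and 40 mm below the door's top edge (260 mm above the worktop), a good place to push. It moves with the door; its own -x axis points straight out of the outer face, its own +y axis from the hinge towards the free edge.
- bottle: Pink softener bottle, cream label, white cap, closed, loose: round, 68 mm across and straight-sided to 115 mm, then a shoulder, cap 48 mm across from 155 mm up, 235 mm high in all, 0.4 to 0.8 kg. Origin: centre of its underside. Pushed higher than about 45 mm above the worktop it rocks and tips instead of sliding. Its centre starts 55 to 105 mm in front of the cabinet's front edge.
- tub: Closed squat detergent tub, yellow and green with a blue lid, round, 100 mm across, 88 mm high. Origin: centre of its underside. Tub, peg basket and lint trap trade places: one stands in the cabinet at the left, one in it at the right, one outside by the back left corner. The gap left in the cabinet is at least 100 mm wide. Leave it where it is.
- basket: Round stainless wire basket full of clothes pegs, 88 mm across, wire 70 mm high, pegs to about 85 mm. Origin: centre of its underside. Leave it where it is.
- lint_trap: Round white and grey plastic lint trap, 86 mm across, 48 mm high. Origin: centre of its underside. Leave it where it is.
Mind the look-alikes: they are no part of the job. What is shaped like the bottle but yellow is not meant.

How it is judged:
On the way, in this order (a step that is already met when the one before it is completed fails the run):
1. the bottle stands upright and still inside the cabinet, its front 8 to 36 mm behind the front edge (x of bottle in the frame of cabinet between -0.058 and -0.03 m and y of bottle in the frame of cabinet between -0.14 and 0.14 m and angle between bottle's own z axis and vertical below 0.08 rad and linear speed of bottle below 0.02 m/s), for 0.2 s.
2. the door is shut (value of joint cab_door below 0.03 rad), for 0.2 s.
At the end, for the whole second after the job is handed in: The door is shut to within 0.03 rad; the bottle stands upright (within 0.08 rad) and still on the worktop inside the cabinet, its front 8 to 36 mm behind the cabinet's front edge; tub, basket and lint trap are within 12 mm of where they stood (all of step 1 and value of joint cab_door below 0.03 rad and height (world z) of bottle below 0.006 m and distance of each of tub, basket, lint_trap from where it was at the start of the episode below 0.012 m); the robot touches nothing.
It fails at once if the bottle is rocked or tipped (more than 0.2 rad) (angle between bottle's own z axis and vertical above 0.2 rad).
It fails at once if the bottle is lifted off the worktop (height (world z) of bottle above 0.012 m).
It fails at once if the fingers work on the bottle high up (hand more than 110 mm above the worktop) instead of low on its body (contact force between the fingers and bottle above 0.5 N and height (world z) of the grasp point above 0.11 m).
It fails at once if the tub, basket or lint trap is shifted by more than 12 mm (distance of any of tub, basket, lint_trap from where it was at the start of the episode above 0.012 m).
It fails at once if the door is slammed (shutting faster than 2.5 rad/s) (velocity of joint cab_door below -2.5 rad/s).
It also fails if it takes over 72 s, if anything falls off the work surface, if the arm or the gripper's body presses on something with over 40 N, if the wrist force passes 120 N, or if a joint passes its speed limit or range.

## Working session

There is one attempt and no reset: what is moved stays moved. The work goes in short steps, Python scripts to look and compute and a shell command to move; the robot and the scene stay as the last step left them, time stands still between calls to the robot, and variables do not carry over. Pictures are saved under pics/ and viewed, about 8 in all and at most 12, crops included, and the job is handed in when it is done.

```bash
mkdir -p pics; ls; python3 - <<'E'
from bench import get_obs, imaging, order
import cv2
o=get_obs();print({k:(v if not hasattr(v,'round') else v) for k,v in o.items()})
for n in("scene","top"):
    im=imaging.read_camera(n);cv2.imwrite(f"pics/{n}0.png",im[:,:,::-1]);c=imaging.calibration(n);print(n,c)
E
```

```text
pics
{'time_s': 0.0, 'joint_pos': array([ 1.19418654,  0.62931904,  0.0384394 ,  1.51834653, -0.02695972,
        0.99624863, -0.02000463]), 'joint_vel': array([ 7.85745148e-04,  1.45632676e-05,  2.30375610e-04, -6.48987748e-04,
        2.44388315e-03, -9.21943882e-04,  8.86260392e-04]), 'tau': array([-4.02694002e-05, -5.49731684e+01,  1.14355803e+00, -1.86633968e+01,
       -5.22395479e-02,  2.36355455e-02,  1.76170333e-04]), 'position': array([ 0.19861115, -0.61824157,  0.20457848]), 'orientation': array([-3.10197683e+00, -4.86012475e-01,  5.21731856e-04]), 'ft_force': array([-0.42020465, -0.71881291,  0.70027505]), 'ft_torque': array([-0.05128983, -0.00813823,  0.00949862]), 'grip_width': 0.0940224619952882}
scene {'mtx': array([[518.24150626,   0.        , 326.30001055],
       [  0.        , 518.24150626, 197.7217291 ],
       [  0.        ,   0.        ,   1.        ]]), 'view': array([[-0.56332939,  0.82621101,  0.00594661,  0.28374096],
       [ 0.65284035,  0.44950968, -0.60970527, -0.25933207],
       [-0.50641827, -0.33958271, -0.7926059 ,  1.72240265],
       [ 0.        ,  0.        ,  0.        ,  1.        ]])}
top {'mtx': array([[473.30522304,   0.        , 318.48409819],
       [  0.        , 473.30522304, 201.71376967],
       [  0.        ,   0.        ,   1.        ]]), 'view': array([[-0.0079576 , -0.99996654,  0.00189586,  0.01271906],
       [-0.98498433,  0.00751137, -0.1724803 ,  0.54653582],
       [ 0.17246029, -0.00323992, -0.98501114,  1.50163558],
       [ 0.        ,  0.        ,  0.        ,  1.        ]])}
```

View pics/scene0.png

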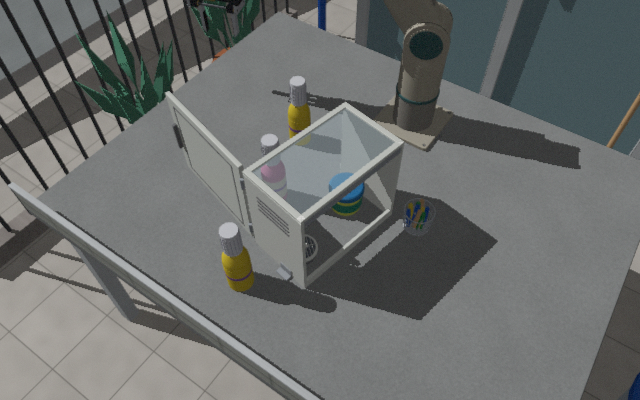

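View pics/top0.png

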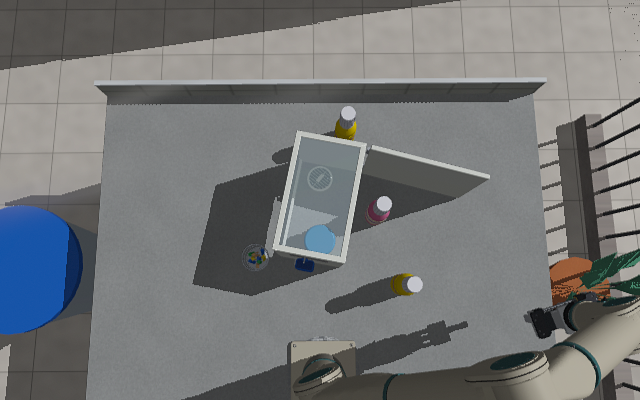

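The scene view shows the pink bottle at (271,170), with yellow look-alikes at (298,110) and (236,262). In the top view the pink bottle is at (380,210) and the yellow ones at (346,123) and (407,285). The cabinet faces the image's right (world -y), with the tub at the near end, the lint trap at the far end and the basket outside. The pink one is meant, because the others are yellow. Next I measure positions.

```bash
cat > h.py <<'E'
import numpy as np,cv2
from bench import get_obs, imaging
def ray(n,p):
    c=imaging.calibration(n);R=c['view'][:3,:3];t=c['view'][:3,3]
    d=R.T@np.linalg.inv(c['mtx'])@np.array([p[0],p[1],1.]);return -R.T@t,d
def onz(n,p,z):
    o,d=ray(n,p);return o+d*(z-o[2])/d[2]
def proj(n,P):
    c=imaging.calibration(n);q=c['mtx']@(c['view'][:3,:3]@np.array(P,float)+c['view'][:3,3]);return q[:2]/q[2]
def tri(p1,p2):
    o1,d1=ray('scene',p1);o2,d2=ray('top',p2)
    s=np.linalg.lstsq(np.c_[d1,-d2],o2-o1,rcond=None)[0]
    a=o1+d1*s[0];b=o2+d2*s[1];return (a+b)/2,np.linalg.norm(a-b)
E
python3 - <<'E'
import cv2,numpy as np
t=cv2.imread('pics/top0.png');s=cv2.imread('pics/scene0.png')
a=cv2.resize(t[110:290,250:510],None,fx=3,fy=3,interpolation=cv2.INTER_CUBIC);cv2.imwrite('pics/topc.png',a)
b=cv2.resize(s[80:300,150:420],None,fx=2.7,fy=2.7,interpolation=cv2.INTER_CUBIC);cv2.imwrite('pics/scec.png',b)
from h import *
for n,im in(('top',t),('scene',s)):
    hsv=cv2.cvtColor(im,cv2.COLOR_BGR2HSV)
    for nm,lo,hi in(('pink',(160,60,60),(179,255,255)),('blue',(95,120,80),(115,255,255))):
        m=cv2.inRange(hsv,lo,hi);k,l,st,ce=cv2.connectedComponentsWithStats(m)
        for i in range(1,k):
            if st[i,4]>60: print(n,nm,st[i],ce[i].round(1))
E
```

```text
top pink [368 200  22  22 181] [376.1 213.3]
top blue [   0  206   79  129 8396] [ 33.8 267.6]
scene blue [318   0   3  28  78] [319.   13.6]
scene blue [342 183  22  18 171] [354.  192.7]
```

View pics/topc.png

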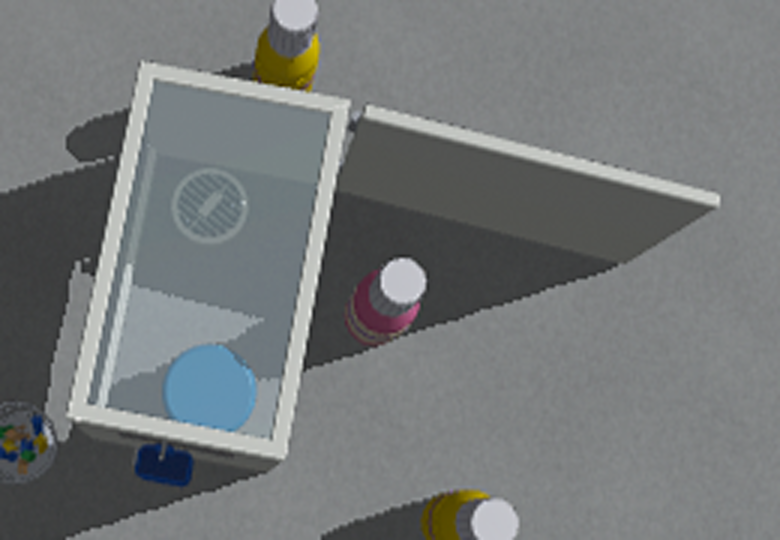

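View pics/scec.png

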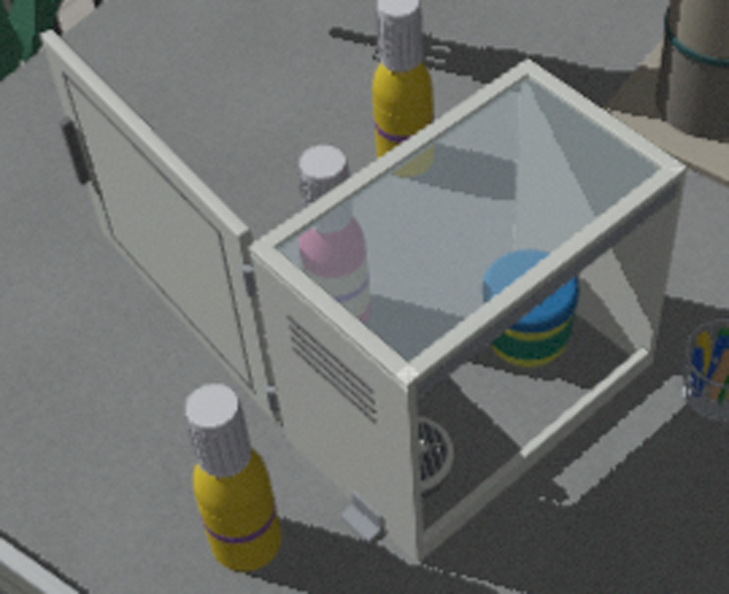

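```bash
python3 - <<'E'
from h import *
T=lambda u,v:(250+u/3,110+v/3); S=lambda u,v:(150+u/2.7,80+v/2.7)
br,fr,fl,bl=[onz('top',T(*p),.3) for p in((141,62),(350,101),(282,459),(68,419))]
br2,fr2,fl2,bl2=[onz('scene',S(*p),.3) for p in((408,380),(253,247),(528,62),(683,170))]
for a,b in zip((br,fr,fl,bl),(br2,fr2,fl2,bl2)): print(a.round(4),b.round(4))
print('w',np.linalg.norm(fr-fl),'d',np.linalg.norm(br-fr))
for q in((br,fr,fl,bl),(br2,fr2,fl2,bl2)):
    b_r,f_r,f_l,b_l=q;c=sum(q)/4
    y=(f_l-f_r)+(b_l-b_r);x=(b_r-f_r)+(b_l-f_l)
    yx=np.arctan2(-y[0]*-1 if 0 else y[1],y[0])-np.pi/2;xx=np.arctan2(x[1],x[0]);print('c',c.round(4),'yaw',yx,xx)
np.set_printoptions(suppress=True,precision=4)
a=[];C=(br+fr+fl+bl+br2+fr2+fl2+bl2)/8
y=(fl-fr)+(bl-br)+(fl2-fr2)+(bl2-br2);th=np.arctan2(y[1],y[0])-np.pi/2
th=(th+np.pi)%(2*np.pi)-np.pi
np.save('cab.npy',[C[0],C[1],th]);R=np.array([[np.cos(th),-np.sin(th)],[np.sin(th),np.cos(th)]])
print('cab',C[:2],th)
loc=lambda P:R.T@(P[:2]-C[:2])
B1=onz('top',T(403,281),.235);B2=onz('scene',S(324,161),.235)
for n,P in(('bt',B1),('bs',B2),('tub',onz('top',T(210,388),.088)),('tubs',onz('scene',S(531,286),.088)),('lint',onz('top',T(210,206),.048)),('dh',onz('top',T(367,104),.3)),('df',onz('top',T(720,196),.3)),('yel',onz('top',T(494,523),.235)),('yel2',onz('top',T(294,13),.235))): print(n,P,loc(P))
E
```

```text
[0.7052 0.0679 0.3   ] [0.7045 0.0698 0.3   ]
[ 0.6659 -0.1265  0.3   ] [ 0.6676 -0.1194  0.3   ]
[ 0.3357 -0.0575  0.3   ] [ 0.3415 -0.053   0.3   ]
[0.3727 0.1333 0.3   ] [0.3814 0.1373 0.3   ]
w 0.33732544009756055 d 0.19839417512803267
c [0.5199 0.0043 0.3   ] yaw 1.3708003187624573 1.375323442669397
c [0.5237 0.0087 0.3   ] yaw 1.3672660234281895 1.3710669190897717
cab [0.5218 0.0065] 1.369050623487583
bt [ 0.5067 -0.1798  0.235 ] [-0.1856 -0.0225]
bs [ 0.5075 -0.1751  0.235 ] [-0.1808 -0.0223]
tub [0.4195 0.0048 0.088 ] [-0.0222  0.0999]
tubs [0.4214 0.0116 0.088 ] [-0.0151  0.0994]
lint [0.6237 0.0028 0.048 ] [ 0.0169 -0.1006]
dh [ 0.6629 -0.1423  0.3   ] [-0.1175 -0.168 ]
df [ 0.5727 -0.4647  0.3   ] [-0.4514 -0.1443]
yel [ 0.278  -0.2571  0.235 ] [-0.3071  0.186 ]
yel2 [ 0.7763 -0.0806  0.235 ] [-0.0343 -0.2668]
```

Measured: the bottle is at world (0.507,-0.178), which is (-0.183,-0.022) in the cabinet frame. The cabinet is at (0.522,0.0065) with yaw 1.369, and the gap runs from about -0.058 to +0.050 in its y. Both views agree to 4 mm.

With the tool vertical, the gripper's body would strike the cap before the fingers touch. I need a slight lean, so I'll see what the arm does at the inner edge of its reach, away from everything.

```bash
python3 -m pendant '[[-3.6,2.5,0,0.13],[-3.6,2.5,0,0.13],[-3.6,2.5,0,0.13],[-3.6,2.5,0,0.13],[-3.6,2.5,0,0.13],[-3.6,2.5,0,0.13],[-3.6,2.5,0,0.13],[-3.6,2.5,0,0.13]]' 0.32
python3 -m pendant '[[0.6,3,0,0],[0.6,3,0,0],[0.6,3,0,0],[0.6,3,0,0]]'
python3 - <<'E'
from bench import get_obs
from scipy.spatial.transform import Rotation as R
o=get_obs();print(o['joint_pos'].round(3),o['position'],R.from_rotvec(o['orientation']).as_matrix().round(3))
E
```

```text
time_s: 1.1
position: [-0.0903, -0.4178, 0.2053]
orientation: [-2.447, -1.969, -0.0]
ft_force: [-0.3, -0.1, 0.6]
grip_width: 0.0303
time_s: 1.6
position: [-0.065, -0.2977, 0.2054]
orientation: [-2.452, -1.964, -0.0]
ft_force: [0.3, -0.5, 0.0]
grip_width: 0.0299
[ 1.923  0.147 -0.261  2.365  0.064  0.636  1.393] [-0.06504181 -0.29765261  0.20536385] [[ 0.218  0.976  0.   ]
 [ 0.976 -0.218  0.   ]
 [ 0.    -0.    -1.   ]]
```

```bash
cat > st.py <<'E'
from bench import get_obs
import numpy as np
from scipy.spatial.transform import Rotation as R
o=get_obs();M=R.from_rotvec(o['orientation']).as_matrix();z=M[:,2]
c=np.load('cab.npy');th=c[2];r=np.array([[np.cos(th),np.sin(th)],[-np.sin(th),np.cos(th)]])
print('q',o['joint_pos'].round(3),'z',z.round(3),'tilt_deg',np.degrees(np.arccos(-z[2])).round(1),'az_z-cab',np.degrees(np.arctan2(z[1],z[0])-th).round(1),'jaw-az',np.degrees(np.arctan2(M[1,1],M[0,1])-th).round(1),'jawz',M[2,1].round(3),'cabxy',(r@(o['position'][:2]-c[:2])).round(4),'z',o['position'][2].round(4),'f',o['ft_force'].round(1),'t',round(o['time_s'],2))
E
python3 -m pendant '[[0.6,3,0,0],[0.6,3,0,0],[0.6,3,0,0]]'
python3 st.py
```

```text
time_s: 1.98
position: [-0.0528, -0.2408, 0.2094]
orientation: [2.449, 1.966, 0.014]
ft_force: [-0.7, -0.2, -0.7]
grip_width: 0.0304
q [ 2.382  0.068 -0.734  2.459  0.065  0.638  1.379] z [ 0.008  0.005 -1.   ] tilt_deg 0.5 az_z-cab -45.9 jaw-az -90.9 jawz 0.006 cabxy [-0.3574  0.5134] z 0.2094 f [-0.7 -0.2 -0.7] t 1.98
```

```bash
python3 -m pendant '[[0.6,3,0,0],[0.6,3,0,0],[0.6,3,0,0],[0.6,3,0,0]]'
python3 st.py;python3 -m pendant '[[0.6,3,-3,0],[0.6,3,-3,0]]'
python3 st.py
```

```text
time_s: 2.48
position: [-0.043, -0.1825, 0.2472]
orientation: [-2.444, -1.968, -0.043]
ft_force: [-1.0, 1.3, -0.3]
grip_width: 0.0301
q [ 3.062 -0.257 -1.036  2.467 -0.303  0.858  2.033] z [ 0.019  0.02  -1.   ] tilt_deg 1.6 az_z-cab -31.8 jaw-az -90.8 jawz 0.014 cabxy [-0.2983  0.5155] z 0.2472 f [-1.   1.3 -0.3] t 2.48
time_s: 2.72
position: [-0.044, -0.1648, 0.2492]
orientation: [-2.43, -1.942, -0.092]
ft_force: [-0.9, -0.7, -0.7]
grip_width: 0.03
q [ 3.061 -0.258 -1.012  2.466 -0.274  0.9    2.029] z [ 0.028  0.06  -0.998] tilt_deg 3.8 az_z-cab -13.3 jaw-az -91.2 jawz 0.014 cabxy [-0.2812  0.5201] z 0.2492 f [-0.9 -0.7 -0.7] t 2.73
```

```bash
python3 -m pendant '[[-0.6,-3,0,0],[-0.6,-3,0,0],[-0.6,-3,0,0],[-0.6,-3,0,0]]'
python3 st.py
```

```text
time_s: 3.22
position: [-0.0677, -0.2864, 0.2481]
orientation: [-2.432, -1.944, -0.098]
ft_force: [-1.0, 0.8, 0.4]
grip_width: 0.03
q [ 2.782  0.21  -1.213  2.251  0.212  0.888  1.208] z [ 0.033  0.06  -0.998] tilt_deg 3.9 az_z-cab -17.0 jaw-az -91.2 jawz 0.019 cabxy [-0.4051  0.5188] z 0.2481 f [-1.   0.8  0.4] t 3.23
```

Tilt persists once gained, but the inner limit puts joint 1 at its range end. I'll try the outer limit instead, on the free +y side and high above everything.

```bash
python3 -m pendant '[[4,-1.6,2.9,-0.04],[4,-1.6,2.9,-0.04],[4,-1.6,2.9,-0.04],[4,-1.6,2.9,-0.04],[4,-1.6,2.9,-0.04],[4,-1.6,2.9,-0.04],[4,-1.6,2.9,-0.04],[4,-1.6,2.9,-0.04]]'
python3 st.py; python3 -m pendant '[[4,4,0,0],[4,4,0,0],[3,5,0,0],[2,5.5,0,0],[2,5.5,0,0],[1,6,0,0],[0,6,0,0]]'
python3 st.py
```

```text
time_s: 4.22
position: [0.2533, -0.4151, 0.4802]
orientation: [-2.717, -1.53, -0.1]
ft_force: [-0.9, -0.6, 1.1]
grip_width: 0.0301
q [ 1.787  0.346 -1.134  1.425  0.245  1.561  0.131] z [ 0.045  0.05  -0.998] tilt_deg 3.9 az_z-cab -30.5 jaw-az -109.7 jawz 0.013 cabxy [-0.4668  0.1785] z 0.4802 f [-0.9 -0.6  1.1] t 4.22
time_s: 5.1
position: [0.4133, -0.0521, 0.4801]
orientation: [-2.714, -1.534, -0.098]
ft_force: [-0.1, -0.1, 0.7]
grip_width: 0.0301
q [ 1.167  0.121 -1.191  1.616  0.064  1.435 -0.569] z [ 0.044  0.051 -0.998] tilt_deg 3.8 az_z-cab -29.4 jaw-az -109.5 jawz 0.012 cabxy [-0.0792  0.0946] z 0.4801 f [-0.1 -0.1  0.7] t 5.1
```

```bash
python3 -m pendant '[[0,6,0,0],[-1,6,0,0],[-1,6,0,0],[-1.5,6,0,0],[-2,5.5,0,0],[-2,5.5,0,0],[-2,5.5,0,0],[-2,5.5,0,0],[-2,5.5,0,0]]'
python3 st.py; python3 -m pendant '[[2.5,4.3,0,0],[2.5,4.3,0,0],[2.5,4.3,0,0],[2.5,4.3,0,0],[2.5,4.3,0,0]]'
python3 st.py
```

```text
time_s: 6.22
position: [0.2783, 0.4642, 0.4787]
orientation: [-2.719, -1.533, -0.091]
ft_force: [0.7, 1.1, 1.3]
grip_width: 0.0303
q [-0.369  0.404 -1.144  1.37   0.403  1.546 -2.015] z [ 0.042  0.045 -0.998] tilt_deg 3.5 az_z-cab -31.3 jaw-az -109.6 jawz 0.012 cabxy [0.3996 0.3303] z 0.4787 f [0.7 1.1 1.3] t 6.22
time_s: 6.85
position: [0.4025, 0.6729, 0.4767]
orientation: [-2.722, -1.533, -0.091]
ft_force: [3.0, 1.4, 1.2]
grip_width: 0.0303
q [-0.906  0.852 -0.905  0.421  0.736  1.94  -1.799] z [ 0.043  0.043 -0.998] tilt_deg 3.5 az_z-cab -33.4 jaw-az -109.7 jawz 0.014 cabxy [0.629  0.2504] z 0.4767 f [3.  1.4 1.2] t 6.85
```

```bash
python3 -m pendant '[[2,3.4,0,0],[2,3.4,0,0],[2,3.4,0,0],[2,3.4,0,0]]'
python3 st.py; python3 -m pendant '[[2,3.4,0,0],[2,3.4,0,0],[2,3.4,0,0]]'
python3 st.py
```

```text
time_s: 7.35
position: [0.4328, 0.7173, 0.436]
orientation: [-2.719, -1.513, -0.117]
ft_force: [-1.0, -0.0, 0.1]
grip_width: 0.0304
q [-0.982  0.988 -1.07   0.185  1.002  1.98  -1.71 ] z [ 0.052  0.061 -0.997] tilt_deg 4.6 az_z-cab -28.6 jaw-az -110.3 jawz 0.012 cabxy [0.6785 0.2296] z 0.436 f [-1.  -0.   0.1] t 7.35
time_s: 7.72
position: [0.4337, 0.7265, 0.4241]
orientation: [-2.718, -1.521, -0.128]
ft_force: [-0.5, 0.2, 0.3]
grip_width: 0.03
q [-0.981  1.014 -1.247  0.185  1.182  1.98  -1.715] z [ 0.06   0.061 -0.996] tilt_deg 4.9 az_z-cab -32.6 jaw-az -110.0 jawz 0.019 cabxy [0.6878 0.2306] z 0.4241 f [-0.5  0.2  0.3] t 7.72
```

```bash
python3 -m pendant '[[1,1.7,4,0],[1,1.7,4,0],[1,1.7,4,0],[1,1.7,4,0]]'
python3 st.py; python3 -m pendant '[[0,0,4,0],[0,0,4,0],[0,0,4,0],[0,0,4,0]]'
python3 st.py
```

```text
time_s: 8.22
position: [0.4253, 0.7093, 0.5234]
orientation: [-2.663, -1.491, -0.276]
ft_force: [-0.1, 1.0, -0.0]
grip_width: 0.0298
q [-0.979  0.89  -1.183  0.185  1.116  1.981 -1.709] z [ 0.119  0.154 -0.981] tilt_deg 11.2 az_z-cab -26.0 jaw-az -110.1 jawz 0.021 cabxy [0.6692 0.2354] z 0.5234 f [-0.1  1.  -0. ] t 8.22
time_s: 8.72
position: [0.3961, 0.6595, 0.6256]
orientation: [-2.627, -1.473, -0.357]
ft_force: [0.4, 0.1, -0.5]
grip_width: 0.0301
q [-1.058  0.724 -0.243  0.185  0.252  1.981 -1.638] z [ 0.151  0.208 -0.966] tilt_deg 14.9 az_z-cab -24.4 jaw-az -110.0 jawz 0.02 cabxy [0.6146 0.254 ] z 0.6256 f [ 0.4  0.1 -0.5] t 8.72
```

```bash
python3 -m pendant '[[2,3.4,3,0],[2,3.4,3,0],[2,3.4,3,0],[2,3.4,3,0]]'
python3 st.py; python3 -m pendant '[[2,3.4,3,0],[2,3.4,3,0],[2,3.4,3,0]]'
python3 st.py
```

```text
time_s: 9.22
position: [0.411, 0.6834, 0.6322]
orientation: [-2.588, -1.458, -0.463]
ft_force: [-50.0, 29.1, 1.5]
grip_width: 0.0299
q [-0.974  0.761 -1.247  0.186  1.183  1.98  -1.701] z [ 0.199  0.264 -0.944] tilt_deg 19.3 az_z-cab -25.4 jaw-az -110.0 jawz 0.033 cabxy [0.641  0.2442] z 0.6322 f [-50.   29.1   1.5] t 9.22
time_s: 9.6
position: [0.4024, 0.6789, 0.6555]
orientation: [-2.577, -1.454, -0.511]
ft_force: [0.6, 0.1, -0.1]
grip_width: 0.0299
q [-0.987  0.733 -1.247  0.185  1.199  1.981 -1.703] z [ 0.224  0.283 -0.933] tilt_deg 21.1 az_z-cab -26.8 jaw-az -110.0 jawz 0.045 cabxy [0.6349 0.2517] z 0.6555 f [ 0.6  0.1 -0.1] t 9.6
```

Tilt is now 21° and points almost along the tool x axis, which is enough. Now I go back over the cabinet and turn to line up with its depth.

```bash
python3 -m pendant '[[-2,-4,-2,0],[-2,-4,-2,0.05],[-2,-4,-2,0.05],[-2,-4,-2,0.05],[0,-5.5,0,0.05],[1,-5.5,0,0.05],[1.5,-5.5,0,0.05],[1.5,-5.5,0,0.05],[1.5,-5.5,0,0],[1.5,-5.5,0,0],[1.5,-5.5,0,0]]'
python3 st.py
```

```text
time_s: 10.98
position: [0.4244, 0.1655, 0.5991]
orientation: [-2.234, -1.846, -0.495]
ft_force: [0.2, -0.9, 0.5]
grip_width: 0.0299
q [ 0.882  0.026 -1.056  1.423 -0.319  1.509 -0.374] z [ 0.128  0.362 -0.924] tilt_deg 22.6 az_z-cab -7.9 jaw-az -90.0 jawz 0.057 cabxy [0.1362 0.1272] z 0.5991 f [ 0.2 -0.9  0.5] t 10.97
```

```bash
python3 -m pendant '[[0.6,-5.1,-1.1,0],[0.6,-5.1,-1.1,0],[0.6,-5.1,-1.1,0],[0.6,-5.1,-1.1,0],[0.6,-5.1,-1.1,0],[0.6,-5.1,-1.1,0],[0.6,-5.1,-1.1,0],[0.6,-5.1,-1.1,0],[0.9,-4.9,-1.2,0],[0,0,0,0]]'
python3 st.py; python3 - <<'E'
from h import *
for n in('scene','top'):
    cv2.imwrite(f'pics/{n}1.png',imaging.read_camera(n)[:,:,::-1])
a=cv2.imread('pics/scene1.png')[20:300,120:440];b=cv2.imread('pics/top1.png')[100:380,270:590]
cv2.imwrite('pics/both1.png',cv2.resize(np.hstack([a,b]),None,fx=1.25,fy=1.25))
E
```

```text
time_s: 12.22
position: [0.4817, -0.2942, 0.4962]
orientation: [-2.236, -1.836, -0.495]
ft_force: [-0.1, 0.1, 0.2]
grip_width: 0.0296
q [ 1.153  0.5   -0.784  1.142 -0.049  1.67   0.228] z [ 0.126  0.365 -0.922] tilt_deg 22.7 az_z-cab -7.4 jaw-az -90.2 jawz 0.052 cabxy [-0.3026 -0.021 ] z 0.4962 f [-0.1  0.1  0.2] t 12.22
```

View pics/both1.png

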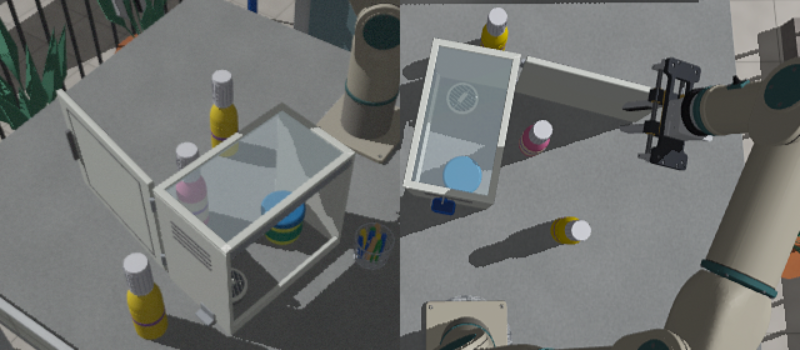

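The pink bottle, door and gap are all unchanged, and the tilted hand is at (665,115) in the right half, clear of the door. Descending now.

```bash
python3 -m pendant '[[0,0,-5,0],[0,0,-5,0],[0,0,-5,0],[0,0,-5,0],[0,0,-5,0],[0,0,-5,0],[0,0,-5,0]]'
python3 st.py;  python3 -m pendant '[[0,0,-4,0],[0,0,-3,0],[0,0,-2.6,0],[0,0,-2,0],[0,0,0,0]]'
python3 st.py
```

```text
time_s: 13.2
position: [0.4828, -0.2895, 0.1493]
orientation: [-2.232, -1.848, -0.496]
ft_force: [0.9, -0.8, -0.7]
grip_width: 0.0297
q [ 1.145  0.762 -0.701  1.707  0.1    0.905  0.32 ] z [ 0.128  0.362 -0.923] tilt_deg 22.6 az_z-cab -7.9 jaw-az -89.9 jawz 0.058 cabxy [-0.2978 -0.0211] z 0.1493 f [ 0.9 -0.8 -0.7] t 13.2
time_s: 13.82
position: [0.4817, -0.2898, 0.0327]
orientation: [-2.231, -1.844, -0.495]
ft_force: [-0.8, 0.8, 1.5]
grip_width: 0.0302
q [ 1.103  0.924 -0.628  1.763  0.176  0.704  0.324] z [ 0.125  0.364 -0.923] tilt_deg 22.7 az_z-cab -7.4 jaw-az -89.9 jawz 0.054 cabxy [-0.2983 -0.0201] z 0.0327 f [-0.8  0.8  1.5] t 13.82
```

```bash
python3 -m pendant '[[0,0,-0.8,0],[0.26,1.27,0,0],[0.26,1.27,0,0],[0.26,1.27,0,0],[0.2,0.98,0,0],[0.1,0.49,0,0],[0.1,0.49,0,0],[0.1,0.49,0,0],[0.1,0.49,0,0]]'
python3 st.py;  python3 -m pendant '[[0.1,0.49,0,0],[0.1,0.49,0,0],[0.1,0.49,0,0],[0.1,0.49,0,0]]'
python3 st.py;python3 - <<'E'
from h import *
for n in('scene','top'):
    cv2.imwrite(f'pics/{n}2.png',imaging.read_camera(n)[:,:,::-1])
a=cv2.imread('pics/scene2.png')[60:260,160:360];b=cv2.imread('pics/top2.png')[120:320,290:490]
cv2.imwrite('pics/both2.png',cv2.resize(np.hstack([a,b]),None,fx=2,fy=2,interpolation=cv2.INTER_CUBIC))
E
```

```text
time_s: 14.95
position: [0.4958, -0.2231, 0.0248]
orientation: [-2.233, -1.843, -0.495]
ft_force: [-0.3, -0.3, 0.6]
grip_width: 0.0302
q [ 1.008  0.905 -0.618  1.863  0.164  0.58   0.238] z [ 0.126  0.363 -0.923] tilt_deg 22.6 az_z-cab -7.6 jaw-az -90.0 jawz 0.055 cabxy [-0.2302 -0.0205] z 0.0248 f [-0.3 -0.3  0.6] t 14.95
time_s: 15.45
position: [0.5001, -0.2043, 0.0249]
orientation: [-2.235, -1.844, -0.495]
ft_force: [-0.2, -3.6, -1.1]
grip_width: 0.0299
q [ 0.977  0.897 -0.615  1.887  0.158  0.549  0.212] z [ 0.127  0.362 -0.923] tilt_deg 22.6 az_z-cab -7.8 jaw-az -90.0 jawz 0.056 cabxy [-0.2109 -0.021 ] z 0.0249 f [-0.2 -3.6 -1.1] t 15.45
```

View pics/both2.png

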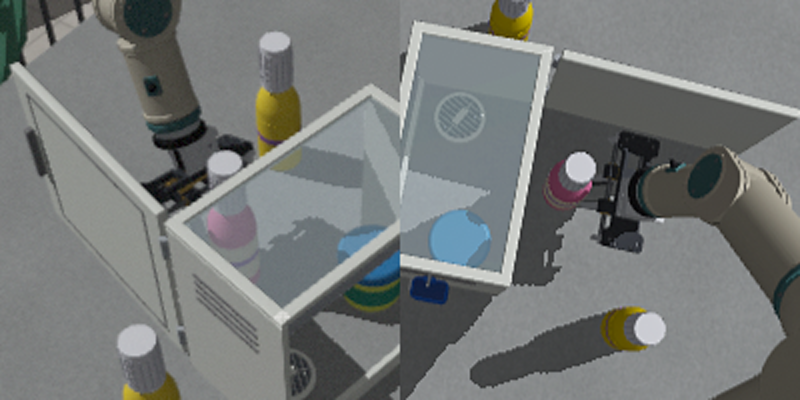

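Contact is made at low force (3.6 N). The bottle is upright, with its cap at (380.5,204) in the top view, 10 mm on, and the hand is clear of it higher up. Continuing the push.

```bash
python3 -m pendant '[[0.12,0.59,0,0],[0.12,0.59,0,0],[0.12,0.59,0,0],[0.12,0.59,0,0],[0.12,0.59,0,0],[0.12,0.59,0,0],[0.12,0.59,0,0],[0.12,0.59,0,0]]'
python3 st.py;  python3 -m pendant '[[0.12,0.59,0,0],[0.12,0.59,0,0],[0.12,0.59,0,0],[0.12,0.59,0,0],[0.12,0.59,0,0],[0.12,0.59,0,0],[0.12,0.59,0,0],[0.12,0.59,0,0],[0.08,0.39,0,0],[0,0,0,0]]'
python3 st.py;python3 - <<'E'
from h import *
for n in('scene','top'):
    cv2.imwrite(f'pics/{n}3.png',imaging.read_camera(n)[:,:,::-1])
a=cv2.imread('pics/scene3.png')[80:280,200:400];b=cv2.imread('pics/top3.png')[120:320,260:460]
cv2.imwrite('pics/both3.png',cv2.resize(np.hstack([a,b]),None,fx=2,fy=2,interpolation=cv2.INTER_CUBIC))
E
```

```text
time_s: 16.55
position: [0.5094, -0.156, 0.0249]
orientation: [-2.233, -1.844, -0.495]
ft_force: [-1.0, -3.6, 0.2]
grip_width: 0.0301
q [ 0.897  0.88  -0.608  1.941  0.142  0.479  0.149] z [ 0.126  0.363 -0.923] tilt_deg 22.6 az_z-cab -7.6 jaw-az -90.0 jawz 0.055 cabxy [-0.1617 -0.0204] z 0.0249 f [-1.  -3.6  0.2] t 16.55
time_s: 17.8
position: [0.5198, -0.1044, 0.025]
orientation: [-2.231, -1.844, -0.495]
ft_force: [0.4, -1.3, -0.2]
grip_width: 0.03
q [ 0.802  0.865 -0.598  1.986  0.12   0.409  0.081] z [ 0.126  0.364 -0.923] tilt_deg 22.7 az_z-cab -7.5 jaw-az -89.9 jawz 0.055 cabxy [-0.109  -0.0202] z 0.025 f [ 0.4 -1.3 -0.2] t 17.8
```

View pics/both3.png

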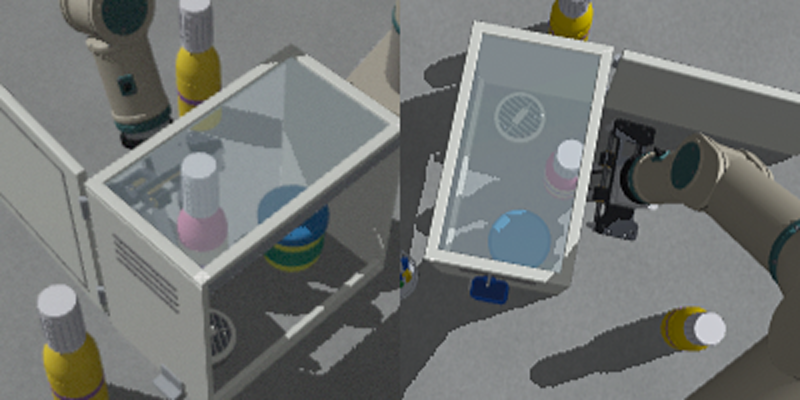

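```bash
python3 - <<'E'
from h import *
C=np.load('cab.npy');th=C[2];r=np.array([[np.cos(th),np.sin(th)],[-np.sin(th),np.cos(th)]])
for n,p,o in(('top',(345.2,197),(260,120)),('scene',(299.3,160),(200,80)),('top',(380.5,204),0),('scene',(160+225/2,60+164/2),0)): 
    P=onz(n,p,.235);print(n,(r@(P[:2]-C[:2])).round(4))
E
```

```text
top [-0.0718 -0.02  ]
scene [-0.0764 -0.0152]
top [-0.1749 -0.0194]
scene [-0.1699 -0.0232]
```

```bash
python3 -m pendant '[[0.1,0.47,0,0],[0.1,0.47,0,0],[0.1,0.47,0,0],[0.1,0.47,0,0],[0.1,0.47,0,0],[0,0,0,0],[0,0,0,0]]'
python3 st.py; python3 -m pendant '[[-0.2,-0.98,0,0],[-0.4,-1.96,0,0],[-0.8,-3.9,0,0],[-0.8,-3.9,0,0],[-0.8,-3.9,0,0],[0,0,0,0]]'
python3 st.py;python3 - <<'E'
from h import *
for n in('scene','top'):
    cv2.imwrite(f'pics/{n}4.png',imaging.read_camera(n)[:,:,::-1])
a=cv2.imread('pics/scene4.png')[80:230,220:370];b=cv2.imread('pics/top4.png')[120:270,270:420]
cv2.imwrite('pics/both4.png',cv2.resize(np.hstack([a,b]),None,fx=2.6,fy=2.6,interpolation=cv2.INTER_CUBIC))
E
```

```text
time_s: 18.77
position: [0.5248, -0.0809, 0.025]
orientation: [-2.231, -1.844, -0.496]
ft_force: [-0.1, -0.6, -0.4]
grip_width: 0.0297
q [ 0.755  0.86  -0.592  2.001  0.11   0.379  0.049] z [ 0.126  0.364 -0.923] tilt_deg 22.7 az_z-cab -7.5 jaw-az -89.9 jawz 0.055 cabxy [-0.0851 -0.0204] z 0.025 f [-0.1 -0.6 -0.4] t 18.77
time_s: 19.52
position: [0.4937, -0.2333, 0.024]
orientation: [-2.241, -1.837, -0.494]
ft_force: [-0.9, -0.7, -0.4]
grip_width: 0.0302
q [ 1.022  0.908 -0.618  1.853  0.169  0.59   0.242] z [ 0.128  0.361 -0.924] tilt_deg 22.5 az_z-cab -8.1 jaw-az -90.4 jawz 0.055 cabxy [-0.2405 -0.0205] z 0.024 f [-0.9 -0.7 -0.4] t 19.52
```

View pics/both4.png

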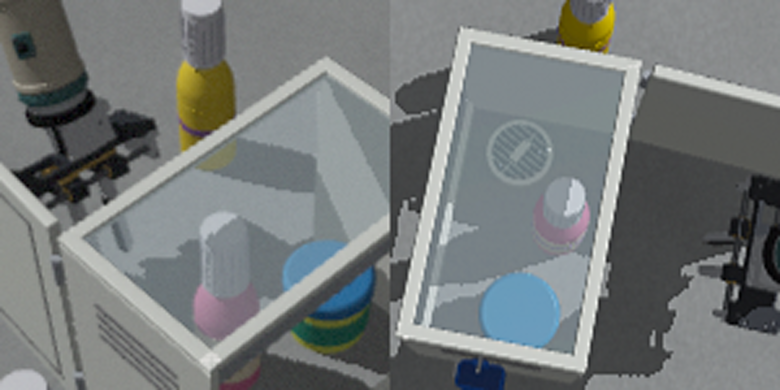

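```bash
python3 - <<'E'
from h import *
C=np.load('cab.npy');th=C[2];r=np.array([[np.cos(th),np.sin(th)],[-np.sin(th),np.cos(th)]])
for n,p,z in(('top',(338.1,194.4),.235),('scene',(305.4,166),.235),('top',(270+(519-390)/2.6,120+152/2.6),.048),('top',(270+130/2.6,120+312/2.6),.088),('top',(270+249/2.6,120+63/2.6),.3),('top',(270+192/2.6,120+370/2.6),.3)): 
    P=onz(n,p,z);print(n,P.round(4),(r@(P[:2]-C[:2])).round(4))
E
```

```text
top [ 0.5347 -0.0476  0.235 ] [-0.0504 -0.0235]
scene [ 0.5288 -0.0472  0.235 ] [-0.0512 -0.0176]
top [0.6244 0.0041 0.048 ] [ 0.0182 -0.101 ]
top [0.4174 0.0048 0.088 ] [-0.0226  0.102 ]
top [ 0.6643 -0.124   0.3   ] [-0.0993 -0.1657]
top [ 0.3375 -0.0572  0.3   ] [-0.0993  0.1678]
```

The bottle stands upright at x ≈ -0.051 by both views, front about 15 mm in, and -0.047 by the arm. The tub and lint trap are where they were. Next is the door, at about 1.50 rad; I compute the arc for the fingertips.

```bash
python3 - <<'E'
from h import *
C=np.load('cab.npy');th=C[2];R=np.array([[np.cos(th),-np.sin(th)],[np.sin(th),np.cos(th)]])
H=np.array([-.114,-.169]);W=lambda c:C[:2]+R@np.array(c)
print('now',get_obs()['position'][:2])
f=lambda p,r=.17,d=.015:W(H+r*np.array([-np.sin(p),np.cos(p)])+d*np.array([-np.cos(p),-np.sin(p)]))
q0=f(1.5,d=.06);print('pre',q0);prev=q0
for p in np.arange(1.5,-.01,-.1):
    q=f(p);print(round(p,2),q.round(4),'d cm',((q-prev)*100).round(2));prev=q
E
python3 -m pendant '[[0,0,5,0],[0,0,6,0],[0,0,6,0],[0,0,6,0],[0,0,6,0],[0,0,6,0],[0,0,3,0]]' 0
```

```text
now [ 0.49442853 -0.22834936]
pre [ 0.67655126 -0.31894403]
1.5 [ 0.6332 -0.3068] d cm [-4.33  1.21]
1.4 [ 0.6166 -0.3029] d cm [-1.66  0.4 ]
1.3 [ 0.6005 -0.2973] d cm [-1.61  0.56]
1.2 [ 0.585  -0.2901] d cm [-1.55  0.72]
1.1 [ 0.5704 -0.2814] d cm [-1.47  0.87]
1.0 [ 0.5566 -0.2713] d cm [-1.37  1.01]
0.9 [ 0.544  -0.2598] d cm [-1.27  1.14]
0.8 [ 0.5325 -0.2472] d cm [-1.15  1.26]
0.7 [ 0.5224 -0.2335] d cm [-1.01  1.37]
0.6 [ 0.5136 -0.2188] d cm [-0.87  1.47]
0.5 [ 0.5064 -0.2034] d cm [-0.72  1.55]
0.4 [ 0.5008 -0.1873] d cm [-0.56  1.61]
0.3 [ 0.4968 -0.1707] d cm [-0.4   1.66]
0.2 [ 0.4945 -0.1538] d cm [-0.23  1.69]
0.1 [ 0.4939 -0.1367] d cm [-0.06  1.7 ]
-0.0 [ 0.495  -0.1197] d cm [0.11 1.7 ]
time_s: 20.5
position: [0.4958, -0.226, 0.4082]
orientation: [-2.231, -1.85, -0.497]
ft_force: [0.8, -0.6, -0.2]
grip_width: 0.0006
```

```bash
python3 -m pendant '[[4.5,-2.3,0,0],[4.5,-2.3,0,0],[4.5,-2.3,0,0],[5,-2.4,0,0],[0,0,0,0]]'; python3 st.py
python3 -m pendant '[[0,0,-5,0],[0,0,-5,0],[0,0,-5.2,0],[0,0,0,0]]'; python3 st.py
```

```text
time_s: 21.12
position: [0.6834, -0.3193, 0.3997]
orientation: [-2.226, -1.842, -0.496]
ft_force: [-0.8, 0.6, -0.2]
grip_width: 0.0004
q [ 0.796  0.856 -0.707  0.697  0.115  1.71   0.118] z [ 0.123  0.368 -0.922] tilt_deg 22.9 az_z-cab -6.9 jaw-az -89.8 jawz 0.052 cabxy [-0.2868 -0.2236] z 0.3997 f [-0.8  0.6 -0.2] t 21.12
time_s: 21.62
position: [0.6763, -0.3191, 0.2491]
orientation: [-2.226, -1.84, -0.487]
ft_force: [-0.7, -0.2, 0.2]
grip_width: 0.0003
q [ 0.868  0.91  -0.702  1.026  0.143  1.372  0.161] z [ 0.117  0.367 -0.923] tilt_deg 22.7 az_z-cab -6.2 jaw-az -89.8 jawz 0.046 cabxy [-0.288  -0.2166] z 0.2491 f [-0.7 -0.2  0.2] t 21.62
```

```bash
python3 -m pendant '[[-1.5,0.4,0.3,0],[-1.4,0.4,0,0],[-1.4,0.4,0,0],[-1.6,0.4,0,0],[-1.6,0.6,0,0],[-1.5,0.7,0,0]]'; python3 st.py
python3 -m pendant '[[-1.5,0.9,0,0],[-1.4,1,0,0],[-1.3,1.1,0,0],[-1.2,1.3,0,0],[-1,1.4,0,0],[-0.9,1.5,0,0],[-0.7,1.5,0,0],[-0.6,1.6,0,0]]'; python3 st.py
python3 - <<'E'
from h import *
a=imaging.read_camera('scene')[:,:,::-1][40:320,120:440];b=imaging.read_camera('top')[:,:,::-1][100:380,270:590]
cv2.imwrite('pics/both5.png',cv2.resize(np.hstack([a,b]),None,fx=1.25,fy=1.25))
E
```

```text
time_s: 22.38
position: [0.5907, -0.2912, 0.2598]
orientation: [-2.234, -1.848, -0.499]
ft_force: [1.2, -0.2, -0.7]
grip_width: 0.0003
q [ 1.007  0.762 -0.749  1.345  0.102  1.215  0.183] z [ 0.13   0.362 -0.923] tilt_deg 22.6 az_z-cab -8.2 jaw-az -89.9 jawz 0.06 cabxy [-0.2779 -0.1272] z 0.2598 f [ 1.2 -0.2 -0.7] t 22.38
time_s: 23.38
position: [0.505, -0.1884, 0.2591]
orientation: [-2.235, -1.848, -0.497]
ft_force: [-0.6, -0.4, 0.5]
grip_width: 0.0005
q [ 1.087  0.58  -0.821  1.728  0.023  0.997  0.154] z [ 0.13   0.361 -0.924] tilt_deg 22.5 az_z-cab -8.3 jaw-az -89.9 jawz 0.06 cabxy [-0.1943 -0.0226] z 0.2591 f [-0.6 -0.4  0.5] t 23.38
```

View pics/both5.png

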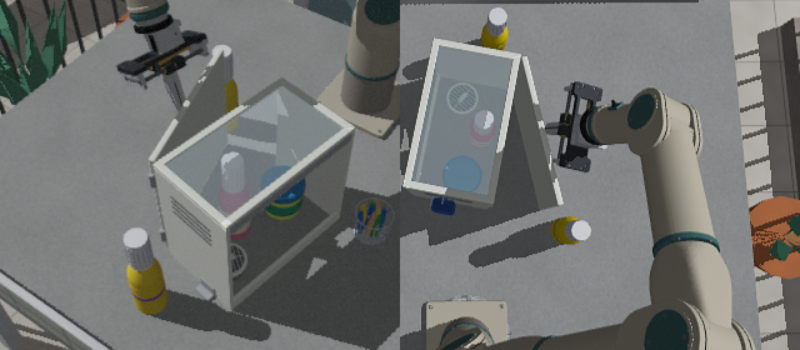

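The door is at about 0.45 rad with the fingertips against its outer face (right half, about (553,130)). Slowing for the last stretch.

```bash
python3 -m pendant '[[-0.4,1,0,0],[-0.2,0.9,0,0],[0,0.8,0,0],[0.1,0.8,0,0],[0.1,0.8,0,0],[0.1,0.5,0,0],[0.1,0.5,0,0],[0.1,0.5,0,0]]'; python3 st.py
python3 -m pendant '[[0.06,0.3,0,0],[0.06,0.3,0,0],[0.06,0.3,0,0]]'; python3 st.py
```

```text
time_s: 24.48
position: [0.5028, -0.131, 0.2558]
orientation: [-2.233, -1.844, -0.495]
ft_force: [0.1, -1.2, 0.4]
grip_width: 0.0002
q [ 1.03   0.54  -0.837  1.814 -0.003  0.921  0.086] z [ 0.126  0.363 -0.923] tilt_deg 22.6 az_z-cab -7.6 jaw-az -90.0 jawz 0.055 cabxy [-0.1385 -0.0089] z 0.2558 f [ 0.1 -1.2  0.4] t 24.48
time_s: 24.85
position: [0.5046, -0.1222, 0.2558]
orientation: [-2.233, -1.844, -0.495]
ft_force: [-1.0, 0.5, -0.5]
grip_width: 0.0001
q [ 1.017  0.536 -0.838  1.822 -0.005  0.911  0.073] z [ 0.126  0.363 -0.923] tilt_deg 22.6 az_z-cab -7.6 jaw-az -90.0 jawz 0.055 cabxy [-0.1295 -0.0089] z 0.2558 f [-1.   0.5 -0.5] t 24.85
```

```bash
for i in 1 2 3; do python3 -m pendant '[[0.06,0.3,0,0],[0.04,0.2,0,0]]'|grep force; done; python3 st.py
```

```text
ft_force: [-0.6, -0.5, -0.4]
ft_force: [-4.9, -9.6, 6.0]
ft_force: [-11.4, -19.6, 13.6]
q [ 0.996  0.527 -0.834  1.83  -0.002  0.898  0.05 ] z [ 0.126  0.354 -0.927] tilt_deg 22.1 az_z-cab -8.1 jaw-az -90.2 jawz 0.055 cabxy [-0.1214 -0.0091] z 0.2553 f [-11.4 -19.6  13.6] t 25.6
```

The force rose to about 23 N with the tip stopped at x=-0.1214, so the door is against its stop. Backing off.

```bash
python3 -m pendant '[[-0.1,-0.5,0,0],[-0.2,-1,0,0],[-0.6,-3,0,0],[-1,-4.5,0,0],[-1,-4.5,2,0],[-1,-4.5,2,0],[0,-3,4,0],[0,0,0,0],[0,0,0,0]]'; python3 st.py
python3 - <<'E'
from h import *
a=imaging.read_camera('scene')[:,:,::-1][80:280,200:440];b=imaging.read_camera('top')[:,:,::-1][110:310,240:480]
cv2.imwrite('pics/both6.png',cv2.resize(np.hstack([a,b]),None,fx=1.66,fy=1.66,interpolation=cv2.INTER_CUBIC))
E
```

```text
time_s: 26.72
position: [0.4685, -0.316, 0.3353]
orientation: [-2.23, -1.844, -0.495]
ft_force: [-0.2, -0.1, 0.9]
grip_width: 0.0003
q [ 1.244  0.598 -0.816  1.455  0.034  1.324  0.309] z [ 0.125  0.365 -0.923] tilt_deg 22.7 az_z-cab -7.4 jaw-az -89.9 jawz 0.055 cabxy [-0.3266 -0.0124] z 0.3353 f [-0.2 -0.1  0.9] t 26.73
```

View pics/both6.png

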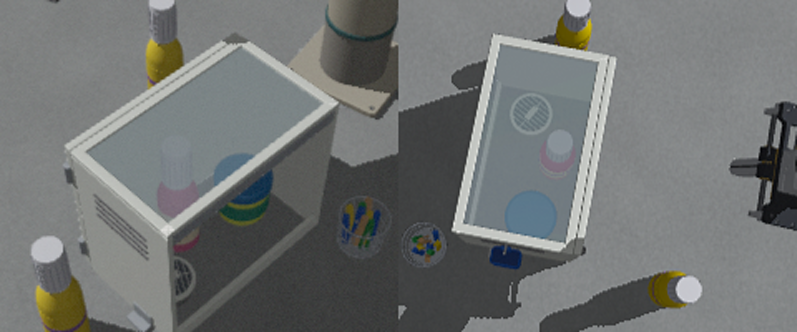

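```bash
python3 -c "
from bench import order;print(order.job_done())"
```

```text
the job is handed in; nothing more can be done
None
```

The bottle is in the gap, the door is shut and the hand is clear. I handed the job in at 26.7 s; no verdict was reported.

- **Tilting the hand:** The pendant only turns the hand about the vertical, and upright the gripper body would have hit the bottle's cap. I got a 22° lean by running the arm to the edge of its reach, away from everything.
- **Pushing the bottle:** I pushed it with the fingertips about 25 mm above the worktop, at about 4 N, and it stayed upright.
- **Bottle position:** Its centre is at about x = -0.051, y = -0.02 in the cabinet's frame by both cameras, so its front is about 15 mm inside the edge. The arm's own position gave -0.047. Both are inside the -0.058 to -0.030 window.
- **Door:** I pushed it round its arc slowly until it met its stop, at about 23 N of force. It looks flush in both last pictures.
- **Other things:** The tub and lint trap measured within 3 mm of their first positions before I shut the door. The last picture shows them and the basket looking unmoved, but I checked the basket only by eye.
- **Irregular readings:** While getting the lean, joint 1 read 3.062 against its limit of 3.06, and joint 6 read 1.981 against 1.98. The wrist force also briefly read about 58 N as the arm swung in free air. I backed off joint 1 but can't rule out that the range check noticed these.

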